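# Seat the scroll-forming board in its bending jig and turn the keeper over it

## Task

Gently push the plywood forming board along its rails with the fingertips until it drops into its locating notches and lies flat on the rails. Then, by its pin, push the keeper bar round over the board as far as it goes, so that the board is locked down. Only push: do not grip or lift the board, and leave the hammer, the tin and the steel tube where they are.

Things in the scene. Friction and masses are not known exactly. Their poses are not given: they have to be found in the camera images.
- jig: Fixed steel jig, base 320 x 230 x 12 mm. Origin: table level, midway between the rails; x = the way the board must slide, y left, z up. Two rails from x -130 to 150 mm at |y| 41 to 73, tops z 40; open between them down to z 12. Side guides outside them: inner faces |y| 76.5, tops z 56. End stop across x 150 to 160, top z 54.
- notches (a point): Fixed point of the jig (its x = 50, y = 0, z = 40 mm, same axes): here the board's origin lies when home. Notches 25 mm long, 9 deep in the rail tops: front pair 48 mm ahead of this point, in the rails' outer halves (|y| 57 to 73); rear pair 48 mm behind it, in the inner halves (|y| 41 to 57). A lug has 2.5 mm play either way.
- board: Loose plywood board 120 (x, along the rails) x 150 (y) x 15 mm, 0.35 to 0.7 kg. Origin: centre of the plywood's underside, axes as the jig's. Lugs below, 20 x 9 x 6 mm: front at x 48, y +-65; rear at x -48, y +-49. Riding on them the origin is at z 46; home, at z 40 (top face 55). On top a steel scroll, 14 mm high, 70 across, about x 22, y -24.
- board_rear (a point): Centre of the board's rear face (board x = -60 mm, half-way up its 15 mm; axes as the board's), the face to push along +x; open space behind it and below it between the rails. Sliding takes 3 to 10 N (stay under 60 N); home is 60 to 100 mm on from the start, and once the board has dropped the notch walls stop it.
- keeper (a joint): Keeper: steel bar 68 x 14 x 10 mm on the jig's left side, underside at z 58, top z 68; passes over the seated board, blocked by one still riding on its lugs. Rad: 0 = along the jig's +x, growing clockwise from above, towards the board; stop at 1.57 = straight across over the board. Starts at -0.5 to -0.1 (leaning away), stays where left; about 1 N at the pin turns it.
- keeper_pivot (a point): The keeper's pivot axis: fixed point of the jig, at its x = 20, y = 96 mm, z = 58 mm (the underside of the keeper); axes as the jig's.
- keeper_pin (a point): Centre of the top of the keeper's upright pin: 12 mm thick, 50 mm from the pivot axis, rising from the bar's top (z 68 mm) to z 95 mm. Its x axis points along the bar away from the pivot.
- collar_mid (a point): Bystander: standing steel tube, 44 mm outside diameter, 50 mm high; the point is its centre, half-way up. Not to be moved.
- hammer: Bystander: hammer lying on the bench, about 250 mm long, handle to its own -x; origin under the middle of its length, roughly. Not to be moved.
- tin_mid (a point): Bystander: grey tin, 60 mm diameter, 75 mm high; the point is its centre, half-way up. Not to be moved.
Mind the look-alikes: they are no part of the job. Of the things shaped like the board, the plywood one is meant.

How it is judged (in metres and radians):
On the way, in this order (a step that is already met when the one before it is completed fails the run):
1. the board has dropped into its notches and lies flat on the rails (x of board in the frame of jig between 0.045 and 0.055 m and z of board in the frame of jig between 0.037 and 0.042 m and angle between the z axis of board and the z axis of jig, either way round below 0.03 rad), for 0.2 s.
2. the keeper is turned over the seated board (all of step 1 and value of joint keeper above 1.3 rad), for 0.2 s.
At the end, for the whole second after the job is handed in: The board rests in its notches (centre within 5 mm of home along the rails, origin 37 to 42 mm above the table, level to 0.03 rad), at rest, and the keeper is at 1.3 rad or more, over the board (all of step 2 and linear speed of board below 0.01 m/s); the robot touches nothing.
It fails at once if the board is lifted off its rails (10 mm above its riding height) (z of board in the frame of jig above 0.056 m).
It fails at once if the board is pushed with more than 60 N (contact force between the fingers and board above 60 N).
It fails at once if the short steel tube is moved by more than 20 mm (distance of collar_mid from where it was at the start of the episode above 0.02 m).
It fails at once if the hammer is moved by more than 20 mm (distance of hammer from where it was at the start of the episode above 0.02 m).
It fails at once if the tin is moved by more than 20 mm (distance of tin_mid from where it was at the start of the episode above 0.02 m).
It also fails if it takes over 51 s, if anything falls off the work surface, if the arm or the gripper's body presses on something with over 40 N, if the wrist force passes 120 N, or if a joint passes its speed limit or range.

## Robot

A 6-joint arm with a two-finger parallel gripper is mounted at the origin on the work surface. World frame = base frame: x ahead of the robot, y to its left, z up, the work surface at z = 0. Lengths are in m, angles in degrees, forces in N, time in s.
With the tool pointing down it reaches from about 0.275 to 0.85 m from the base axis. Payload 5.2 kg.
Tool frame: the origin (TCP) lies midway between the tips of the shut fingers; the grasp point (between the pads) lies 19 mm behind it; y points along the fingers, x is the direction in which the jaws open and shut, and the axes are right-handed (so a half turn about y gives the same grasp; the last joint's range is limited). The gripper opens to 85 mm and grips with 20 to 120 N. Pads are 22 mm wide; open, the fingers measure 114 mm over their backs; the gripper's body (76 mm by 85 mm) begins 54 mm behind the grasp point. The pads swing forward as they close: fully open they stand 13 mm farther back than shut.
Start: joints at [57.823, 14.817, 87.949, -0, 77.235, -11.62], TCP at [0.193, 0.515, 0.231] pointing down, gripper open.
Joint ranges: [-179.93, 179.93], [-52.35, 119.4], [10.71, 147.94], [-69.91, 249.91], [12.55, 155.21], [-178.61, 178.61]. Speed limits (degrees/s): [147.25, 147.25, 180, 180, 180, 180].

## Interface

Orientations are given as a 3x3 rotation matrix whose columns are the frame's x, y, z axes.
In Python, from rig import manip gives the robot as it stands. The module is installed in compiled form; this text tells all that it offers.
- The arm moves only by the shell command python3 -m handwheel 'ROWS' [FORCE]. ROWS is JSON, a list of rows, each a list of 3 entries, a list of its own where there are three numbers: the shift along the tool's x, y, z in mm, then the turn about the tool's y in rad, then the closure in counts, from 0 (fully open) to 255 (shut). A call has 1 to 5 rows; each row shifts and turns the commanded pose from where the row before left it, along the tool's axes as they then stand; what a row does not reach is not made up. A row lasts 1/10 s, in which the tool goes at most 50 mm and 8.59 degrees, less where a joint would pass 70% of its speed; a pose out of reach is approached as far as the arm can. A call is refused whole if a number of a shift passes 50 or a number of a turn 0.15, either way. A call with a gripper value outside its range is refused whole. The fingers move at their own pace and stop on an object; FORCE is the grip in N (left out, the last holds). Time passes only in rows, so rows that do not move let the fingers close. It gives the time, the measured TCP pose, the force and the opening at its end, in the units of the state.
- manip.get_state(): the state, without advancing time (a new reading comes with each control period).
- manip.snapshot(name): name is "scene" or "top"; returns a dict with "frame" (400x640x3 uint8, red, green, blue), "mtx" (3x3 intrinsics, pixels), "rvec" (rotation vector, rad) and "tvec" (3), from world to camera coordinates, as OpenCV has them. Camera axes: x right, y down, z forward; pixel columns grow to the right and rows downward; lengths in m; the calibration is good to about 2 mm. A picture is of the moment at which its call begins. There is no depth.
- manip.hand_in(): hands the job in, once; it reports no verdict.
The state is a dict: "time_s": time; "joint_pos": joint angles; "joint_velocities": joint speeds; "tau": joint torques, N m; "eef_pos": TCP position; "orientation": TCP orientation; "ft_force": force on the tool from outside, world axes, zero at the start; "wrist_torque": the same for the moment, N m; "grip_width": opening from 0.0 (shut) to 1.0 (fully open).
Only numpy, scipy, OpenCV 4.12 (cv2) and the standard library are available. Lean on these libraries where they do the work, as an engineer would, in place of code of your own. Each camera call takes 0.05 s, during which the arm holds its last target.

## Working session

There is one attempt and no reset: what is moved stays moved. The work goes in short steps, Python scripts to look and compute and a shell command to move; the robot and the scene stay as the last step left them, time stands still between calls to the robot, and variables do not carry over. Pictures are saved under pics/ and viewed, and the job is handed in when it is done.

```bash
mkdir -p pics; python3 - <<'E'
from rig import manip
import cv2,json
print(manip.get_state())
for n in("scene","top"):
    s=manip.snapshot(n); cv2.imwrite(f"pics/{n}0.png",s["frame"][:,:,::-1]); print(n,s["mtx"],s["rvec"],s["tvec"])
E
```

```text
{'time_s': 0.0, 'joint_pos': array([ 5.78230175e+01,  1.48593026e+01,  8.80134238e+01, -8.13543375e-04,
        7.72359835e+01, -1.16194571e+01]), 'joint_velocities': array([ 0.01334582,  0.07896981, -0.13439313, -0.0706408 ,  0.04187542,
        0.06161106]), 'tau': array([ 1.72125579e-03, -4.46030116e+01, -2.90575701e+01, -1.29774890e-04,
        1.19046276e-02, -1.14853270e-05]), 'eef_pos': array([0.19281045, 0.51450248, 0.23045788]), 'orientation': array([[ 3.51143752e-01, -9.98684386e-04, -9.36321028e-01],
       [ 9.36319711e-01, -1.61330179e-03,  3.51144978e-01],
       [-1.86125140e-03, -9.99998200e-01,  3.68587031e-04]]), 'ft_force': array([-0.28339117, -0.40807928,  1.25528118]), 'wrist_torque': array([-0.10584699, -0.01569144, -0.01857716]), 'grip_width': 0.9978035008675834}
scene [[495.27737532   0.         316.87739304]
 [  0.         495.27737532 199.29090356]
 [  0.           0.           1.        ]] [ 0.96603962  2.38170128 -1.11114816] [ 0.36938745 -0.13160053  1.57490962]
top [[375.97911102   0.         316.83632861]
 [  0.         375.97911102 199.52739951]
 [  0.           0.           1.        ]] [ 2.11565733 -2.15181984  0.17051155] [0.00316733 0.51308043 1.00226116]
```

View pics/scene0.png

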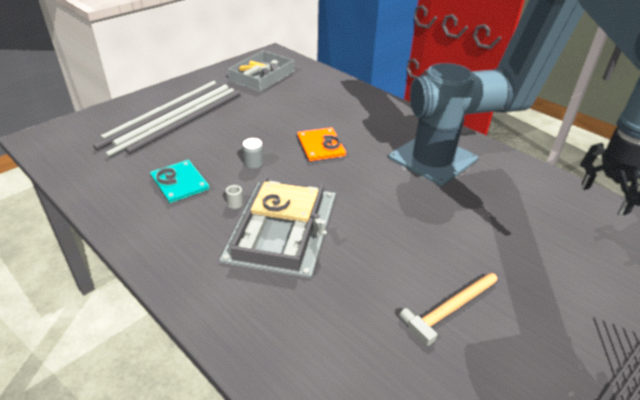

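View pics/top0.png

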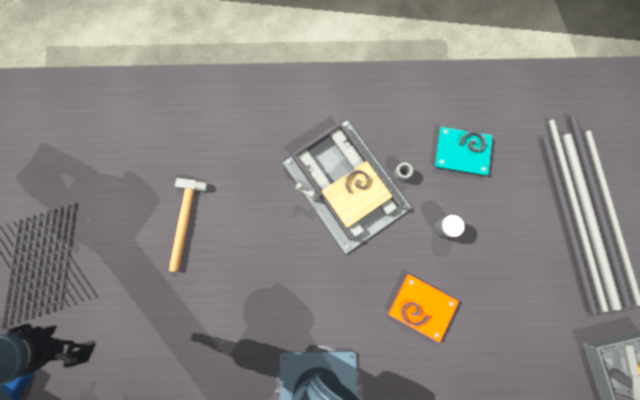

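```bash
python3 - <<'E'
import cv2
a=cv2.imread("pics/top0.png")[110:265,270:430]; cv2.imwrite("pics/topz.png",cv2.resize(a,None,fx=3.8,fy=3.8,interpolation=cv2.INTER_CUBIC))
a=cv2.imread("pics/scene0.png")[170:285,215:345]; cv2.imwrite("pics/scz.png",cv2.resize(a,None,fx=5,fy=5,interpolation=cv2.INTER_CUBIC))
E
```

```text
(no output)
```

View pics/topz.png

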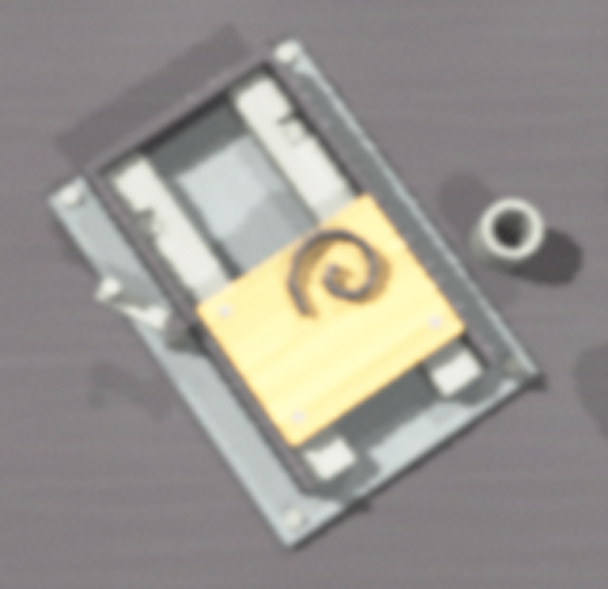

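View pics/scz.png

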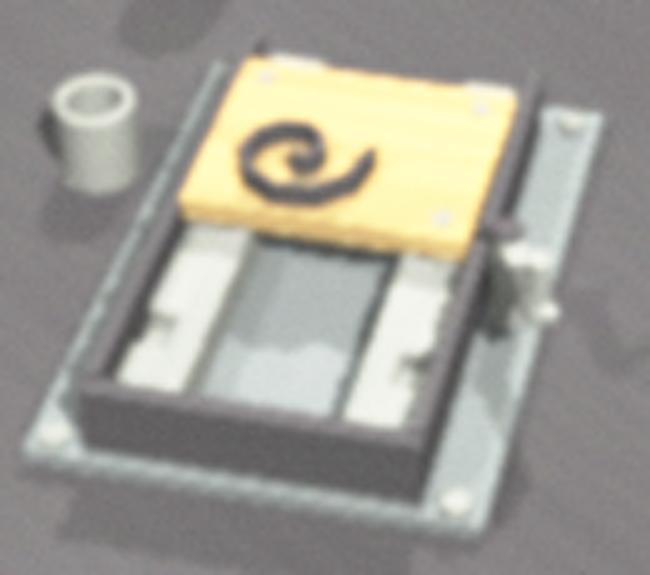

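```bash
cat > h.py <<'E'
import numpy as np,cv2
from scipy.optimize import least_squares
C={"scene":(495.27737532,316.87739304,199.29090356,[0.96603962,2.38170128,-1.11114816],[0.36938745,-0.13160053,1.57490962]),
"top":(375.97911102,316.83632861,199.52739951,[2.11565733,-2.15181984,0.17051155],[0.00316733,0.51308043,1.00226116])}
def proj(n,P):
    f,cx,cy,r,t=C[n]
    return cv2.projectPoints(np.array(P,float).reshape(-1,1,3),np.array(r),np.array(t),np.array([[f,0,cx],[0,f,cy],[0,0,1]]),None)[0][:,0]
def Rz(a): return np.array([[np.cos(a),-np.sin(a),0],[np.sin(a),np.cos(a),0],[0,0,1]])
E
cat > fit.py <<'E'
from h import *
tz=lambda u,v:(270+(u+.5)/3.8-.5,110+(v+.5)/3.8-.5); sz=lambda u,v:(215+(u+.5)/5-.5,170+(v+.5)/5-.5)
B=[(60,75),(60,-75),(-60,-75),(-60,75)]
obs=[]
for p,q in zip(B,[(195,302),(370,193),(468,327),(292,447)]): obs.append(("top",1,(*p,61),tz(*q)))
for p,q in zip(B,[(470,243),(182,208),(243,58),(518,92)]): obs.append(("scene",1,(*p,61),sz(*q)))
for p,q in zip([(-130,73),(-130,41),(-130,-41),(-130,-73),(150,73),(150,41),(150,-41),(150,-73)],[(322,482),(356,467),(447,394),(482,375),(112,178),(150,157),(233,95),(270,75)]): obs.append(("top",0,(*p,40),tz(*q)))
def res(v):
    r=[]
    for n,b,P,q in obs:
        P=np.array(P,float)
        if b: P=P+[v[3],0,0]
        W=Rz(v[2])@(P/1000)+[v[0],v[1],0]
        r.append(proj(n,W)[0]-q)
    return np.array(r)
s=least_squares(lambda v:res(v).ravel(),[.5,0,0.4,-50],loss="soft_l1",x_scale=[.1,.1,.1,10])
print(s.x); print(res(s.x).round(1))
x=s.x
for n in C:
  print(n)
  for th in (-.5,-.3,-.1):
    P=Rz(x[2])@np.array([.020+.05*np.cos(th),.096-.05*np.sin(th),.095])+[x[0],x[1],0]
    q=proj(n,P)[0]; print(th,P, (q-[270,110])*3.8 if n=="top" else (q-[215,170])*5)
E
python3 fit.py
```

```text
[  0.55316052  -0.09673541   0.57622159 -32.21047596]
[[ 0.5  1.1]
 [-0.7  0. ]
 [-1.1  0.1]
 [-0.  -0.8]
 [-1.  -0.4]
 [-0.2 -2.5]
 [ 1.3 -0. ]
 [-0.5  1.2]
 [-0.   1.7]
 [ 0.6 -0.9]
 [ 1.   1.7]
 [ 1.2  0.3]
 [-1.2 -0.3]
 [-1.8 -0.9]
 [ 0.1 -0.1]
 [-0.4 -0.8]]
scene
-0.5 [0.54135743 0.03866894 0.095     ] [537.20973641 249.30838911]
-0.3 [0.54962749 0.03307671 0.095     ] [516.89451892 251.56779749]
-0.1 [0.55662171 0.02595293 0.095     ] [496.19236906 251.0679988 ]
top
-0.5 [0.54135743 0.03866894 0.095     ] [113.54195315 288.9385165 ]
-0.3 [0.54962749 0.03307671 0.095     ] [121.43454767 277.19511133]
-0.1 [0.55662171 0.02595293 0.095     ] [131.51461079 267.22842658]
```

```bash
cat > ov.py <<'E'
from h import *
import sys
def draw(n,img,v,th,x0,y0,w,hh,k):
    a=cv2.resize(img[y0:y0+hh,x0:x0+w],None,fx=k,fy=k,interpolation=cv2.INTER_CUBIC)
    def L(pts,c,cl=True):
        W=(Rz(v[2])@(np.array(pts,float).T/1000)).T+[v[0],v[1],0]
        q=((proj(n,W)-[x0,y0]+.5)*k-.5)
        cv2.polylines(a,[np.round(q*8).astype(np.int32)],cl,c,1,cv2.LINE_AA,3)
    for s in(1,-1):
        L([(-130,s*41,40),(150,s*41,40),(150,s*73,40),(-130,s*73,40)],(255,0,0))
        L([(-130,s*76.5,56),(150,s*76.5,56)],(0,255,255))
    L([(150,-76.5,54),(160,-76.5,54),(160,76.5,54),(150,76.5,54)],(0,0,255))
    bx,bz=v[3],(v[4] if len(v)>4 else 46)+15
    L([(bx+60,75,bz),(bx+60,-75,bz),(bx-60,-75,bz),(bx-60,75,bz)],(0,160,0))
    t=np.linspace(0,6.28,20); e=np.array([np.cos(th),-np.sin(th)]); c=np.array([20,96])
    for z in(68,95): L([(*(c+50*e+6*np.array([np.cos(u),np.sin(u)])),z) for u in t],(255,0,255))
    L([(*c,68),(*(c+59*e),68)],(255,0,255),False)
    return a
E
python3 - <<'E'
from ov import *
v=[0.55316,-.09674,.57622,-32.2]
for n,r in(("top",(270,110,160,155,3.8)),("scene",(215,170,130,115,5))):
    cv2.imwrite(f"pics/ov_{n}.png",draw(n,cv2.imread(f"pics/{n}0.png"),v,-.5,*r))
E
```

```text
(no output)
```

View pics/ov_top.png

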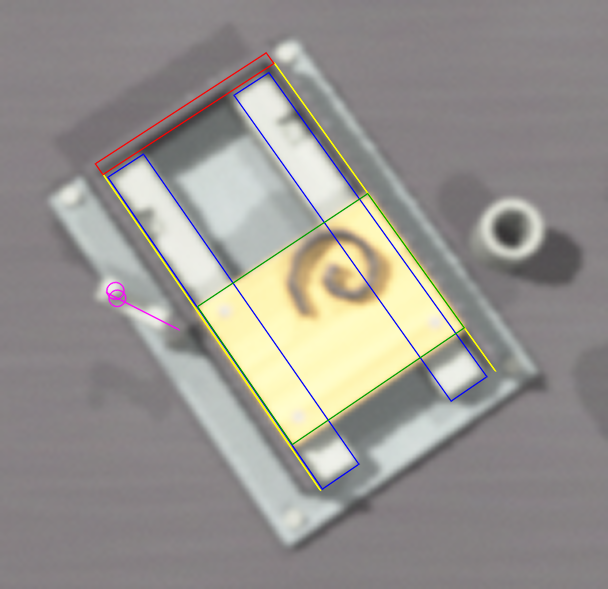

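View pics/ov_scene.png

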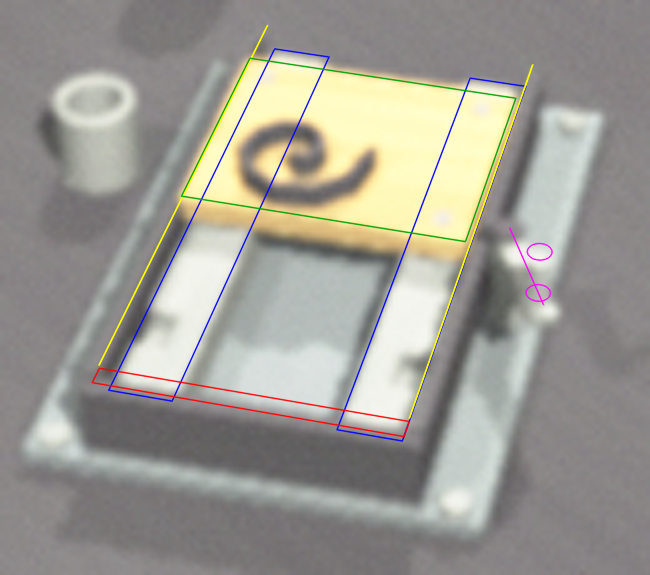

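```bash
cat > fit2.py <<'E'
from h import *
tz=lambda u,v:(270+(u+.5)/3.8-.5,110+(v+.5)/3.8-.5); sz=lambda u,v:(215+(u+.5)/5-.5,170+(v+.5)/5-.5)
B=[(60,75),(60,-75),(-60,-75),(-60,75)]
J=[(160,115),(160,-115),(-160,-115),(-160,115)]
obs=[]
def add(n,k,P,z,Q,f): obs.extend((n,k,(*p,z),f(*q)) for p,q in zip(P,Q))
add("top","b",B,15,[(195,302),(370,193),(468,327),(292,447)],tz)
add("scene","b",B,15,[(470,243),(182,208),(243,58),(518,92)],sz)
add("top","j",J,12,[(50,197),(290,38),(542,378),(292,547)],tz)
add("scene","j",J,12,[(487,532),(22,455),(222,62),(604,113)],sz)
add("top","r",[(-130,73),(-130,41),(-130,-41),(-130,-73),(150,73),(150,41),(150,-41),(150,-73)],40,[(322,482),(356,467),(447,394),(482,375),(112,178),(150,157),(233,95),(270,75)],tz)
add("scene","r",[(-130,73),(-130,-73)],40,[(518,82),(272,52)],sz)
def res(v):
    r=[]
    for n,k,P,q in obs:
        P=np.array(P,float)
        if k=="b": P=Rz(v[7])@P+[v[5],v[6],46]
        if k=="j": P=P+[v[3],v[4],0]
        r.append(proj(n,Rz(v[2])@(P/1000)+[v[0],v[1],0])[0]-q)
    return np.array(r)
s=least_squares(lambda v:res(v).ravel(),[.55,-.1,0.57,0,10,-30,0,0],loss="soft_l1",x_scale=[.1,.1,.1,10,10,10,10,.1])
print(s.x.round(4)); 
for o,r in zip(obs,res(s.x)): print(o[0],o[1],o[2],r.round(1))
E
python3 fit2.py
```

```text
[ 5.53500e-01 -9.71000e-02  5.81500e-01  9.81440e+00  2.48640e+00
 -3.23804e+01  6.92600e-01  2.90000e-03]
top b (60, 75, 15) [0.5 1.4]
top b (60, -75, 15) [-1. -0.]
top b (-60, -75, 15) [-1.1 -0.2]
top b (-60, 75, 15) [ 0.2 -0.7]
scene b (60, 75, 15) [-0.7 -0.5]
scene b (60, -75, 15) [-0.1 -2.3]
scene b (-60, -75, 15) [1.1 0.1]
scene b (-60, 75, 15) [-0.6  1. ]
top j (160, 115, 12) [-0.9  0.4]
top j (160, -115, 12) [ 0.7 -0.3]
top j (-160, -115, 12) [-1.  -1.4]
top j (-160, 115, 12) [-1.5  0.1]
scene j (160, 115, 12) [-0.5 -1. ]
scene j (160, -115, 12) [ 0.1 -1.7]
scene j (-160, -115, 12) [-0.7 -1. ]
scene j (-160, 115, 12) [0.4 0.2]
top r (-130, 73, 40) [0.4 1.6]
top r (-130, 41, 40) [ 1.  -1.1]
top r (-130, -41, 40) [1.2 1.4]
top r (-130, -73, 40) [ 1.4 -0.1]
top r (150, 73, 40) [-1.3 -0.2]
top r (150, 41, 40) [-1.9 -0.8]
top r (150, -41, 40) [-0.  -0.1]
top r (150, -73, 40) [-0.6 -0.9]
scene r (-130, 73, 40) [1.1 0.7]
scene r (-130, -73, 40) [-0.  -0.7]
```

```bash
python3 - <<'E'
from ov import *
v=[0.5533,-.097,.579,-32.3]
out=[]
for n,r in(("top",(285,175,45,35,9)),("scene",(305,205,35,35,9))):
  for d in (0,1):
    im=cv2.imread(f"pics/{n}0.png")
    a=draw(n,im,v,-.5,*r) if d else cv2.resize(im[r[1]:r[1]+r[3],r[0]:r[0]+r[2]],None,fx=9,fy=9,interpolation=cv2.INTER_CUBIC)
    out.append(cv2.copyMakeBorder(a,0,0,0,405-a.shape[1],cv2.BORDER_CONSTANT)[:300])
cv2.imwrite("pics/kz.png",cv2.resize(np.vstack([np.hstack(out[:2]),np.hstack(out[2:])]),(800,592)))
E
```

```text
(no output)
```

View pics/kz.png

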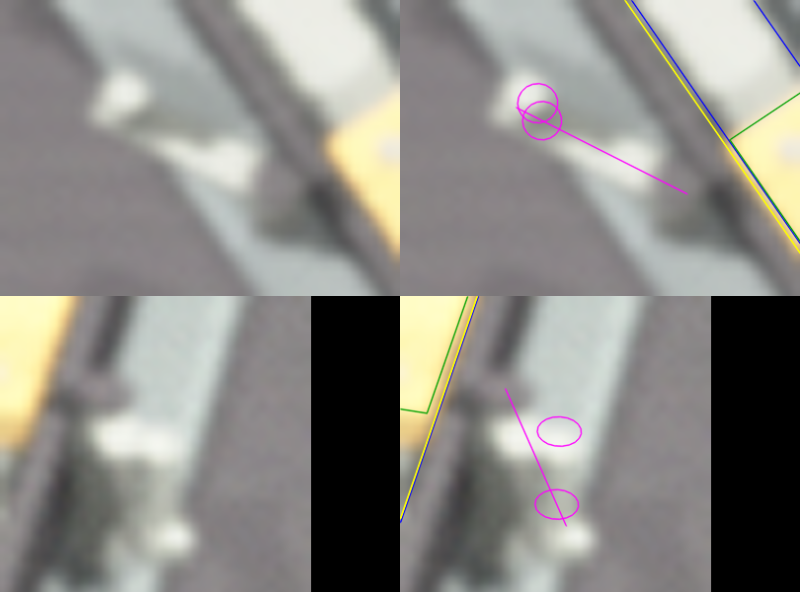

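```bash
for i in 1 2 3; do python3 -m handwheel '[[[-36.4,0,-32],0,255],[[-36.4,0,-32],0,255],[[-36.4,0,-32],0,255],[[-36.4,0,-32],0,255],[[-36.4,0,-32],0,255]]'; done; python3 -m handwheel '[[[0,0,0],-0.15,255],[[0,0,0],-0.15,255],[[0,0,0],-0.15,255],[[0,0,0],-0.15,255],[[0,0,0],-0.15,255]]';python3 -m handwheel '[[[0,0,0],-0.15,255],[[0,0,0],-0.039,255],[[0,0,0],0,255]]'
```

```text
time_s: 0.6
eef_pos: [0.2789, 0.2866, 0.2311]
orientation: [[0.35, -0.0, -0.937], [0.937, -0.0, 0.35], [-0.0, -1.0, 0.0]]
ft_force: [0.4, -0.5, -0.5]
grip_width: 0.143
time_s: 1.1
eef_pos: [0.3649, 0.06, 0.2314]
orientation: [[0.351, 0.0, -0.936], [0.936, 0.0, 0.351], [0.0, -1.0, -0.0]]
ft_force: [0.8, 0.5, 1.2]
grip_width: 0.005
time_s: 1.6
eef_pos: [0.4509, -0.1668, 0.231]
orientation: [[0.352, -0.0, -0.936], [0.936, 0.0, 0.352], [0.0, -1.0, 0.0]]
ft_force: [0.3, 0.1, -0.5]
grip_width: 0.004
time_s: 2.1
eef_pos: [0.4505, -0.1647, 0.2308]
orientation: [[-0.387, -0.001, -0.922], [0.922, 0.001, -0.387], [0.001, -1.0, 0.001]]
ft_force: [1.3, -0.4, 0.3]
grip_width: -0.003
time_s: 2.4
eef_pos: [0.4506, -0.1646, 0.2309]
orientation: [[-0.548, -0.001, -0.836], [0.836, 0.0, -0.548], [0.001, -1.0, 0.0]]
ft_force: [-0.8, 0.4, 0.6]
grip_width: 0.002
```

```bash
python3 -m handwheel '[[[0,48,0],0,255],[[0,48,0],0,255],[[0,48,0],0,255],[[0,10,0],0,255],[[0,0,0],0,255]]'; cat > look.py <<'E'
from rig import manip
from ov import *
import sys
tag=sys.argv[1]; bx=float(sys.argv[2]); bz=float(sys.argv[3]); th=float(sys.argv[4])
v=[0.5533,-.097,.579,bx,bz]
o=[]
for n,r in(("top",(275,110,140,150,3)),("scene",(215,160,130,120,3.75))):
    s=manip.snapshot(n)["frame"][:,:,::-1]
    cv2.imwrite(f"pics/{tag}_{n}.png",s)
    a=draw(n,s,v,th,*r) if th>-5 else cv2.resize(s[r[1]:r[1]+r[3],r[0]:r[0]+r[2]],None,fx=r[4],fy=r[4],interpolation=cv2.INTER_CUBIC)
    if len(sys.argv)>5: pass
    o.append(a[:450,:400] if a.shape[1]>=400 else cv2.copyMakeBorder(a,0,450-a.shape[0],0,400-a.shape[1],cv2.BORDER_CONSTANT))
o=[cv2.copyMakeBorder(a,0,450-a.shape[0],0,400-a.shape[1],cv2.BORDER_CONSTANT) for a in o]
cv2.imwrite(f"pics/{tag}.png",np.hstack(o))
s=manip.get_state(); p=Rz(-v[2])@(s["eef_pos"]-[v[0],v[1],0]); print("tcp in jig mm",(p*1000).round(1),"t",s["time_s"],"F jig",(Rz(-v[2])@s["ft_force"]).round(1))
E
python3 look.py a1 -32.3 46 -9
```

```text
time_s: 2.9
eef_pos: [0.4498, -0.1641, 0.0762]
orientation: [[-0.547, -0.004, -0.837], [0.837, 0.002, -0.547], [0.004, -1.0, 0.002]]
ft_force: [0.1, 0.5, -0.9]
grip_width: 0.002
tcp in jig mm [-122.2   -2.1   79. ] t 3.0 F jig [ 0.6  0.5 -0.2]
```

View pics/a1.png

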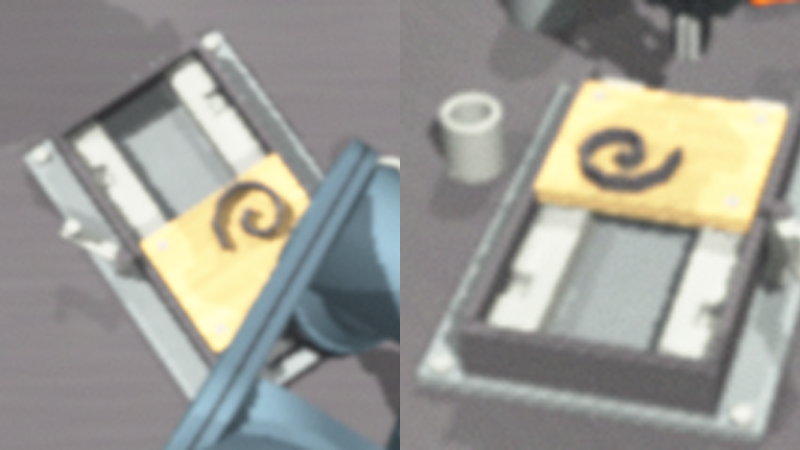

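```bash
python3 -m handwheel '[[[0,22,0],0,255],[[0,20,0],0,255],[[0,0,0],0,255]]';python3 -m handwheel '[[[0,0,-4],0,255],[[0,0,-4],0,255],[[0,0,-3],0,255],[[0,0,0],0,255]]'; python3 look.py a2 -32.3 46 -9
```

```text
time_s: 3.3
eef_pos: [0.4511, -0.165, 0.0359]
orientation: [[-0.548, 0.0, -0.837], [0.837, -0.0, -0.548], [-0.0, -1.0, -0.0]]
ft_force: [-0.8, 1.3, 0.0]
grip_width: 0.001
time_s: 3.7
eef_pos: [0.4611, -0.1589, 0.0363]
orientation: [[-0.549, 0.002, -0.836], [0.836, -0.001, -0.549], [-0.002, -1.0, -0.001]]
ft_force: [0.0, 0.1, 0.3]
grip_width: 0.002
tcp in jig mm [-111.6   -0.8   35.7] t 3.8 F jig [ 0.4  0.1 -0.8]
```

View pics/a2.png

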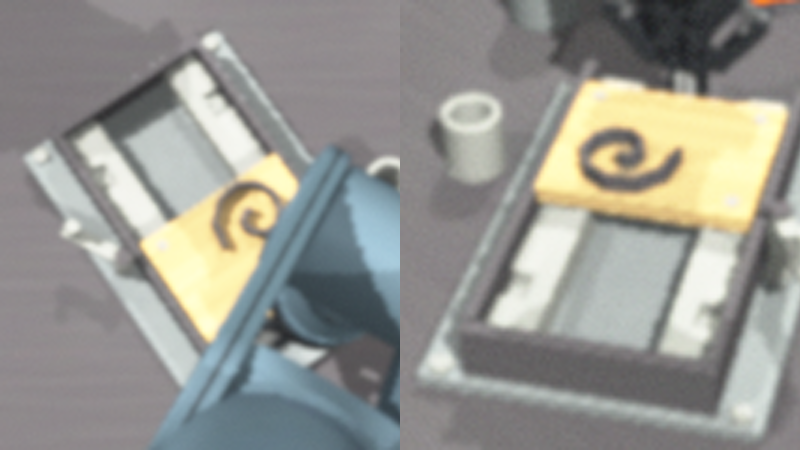

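```bash
python3 -m handwheel '[[[0,0,-3],0,255],[[0,0,-3],0,255],[[0,0,-2],0,255]]'; python3 -m handwheel '[[[0,0,-2],0,255],[[0,0,-2],0,255],[[0,0,-2],0,255]]';  python3 -m handwheel '[[[0,0,-2],0,255],[[0,0,-2],0,255],[[0,0,-2],0,255]]'
```

```text
time_s: 4.1
eef_pos: [0.4664, -0.1545, 0.0353]
orientation: [[-0.549, -0.001, -0.836], [0.836, -0.0, -0.549], [0.0, -1.0, 0.001]]
ft_force: [-5.7, -3.7, 3.0]
grip_width: 0.001
time_s: 4.4
eef_pos: [0.4707, -0.1515, 0.0353]
orientation: [[-0.549, -0.002, -0.836], [0.836, -0.001, -0.549], [0.001, -1.0, 0.002]]
ft_force: [-5.6, -3.4, 4.7]
grip_width: 0.001
time_s: 4.7
eef_pos: [0.4757, -0.1483, 0.0353]
orientation: [[-0.549, -0.002, -0.836], [0.836, -0.001, -0.549], [0.001, -1.0, 0.002]]
ft_force: [-5.3, -5.0, 4.4]
grip_width: -0.007
```

```bash
python3 -m handwheel '[[[0,0,-4],0,255],[[0,0,-4],0,255],[[0,0,-4],0,255],[[0,0,-4],0,255],[[0,0,-4],0,255]]'; python3 -m handwheel '[[[0,0,-4],0,255],[[0,0,-4],0,255],[[0,0,-4],0,255],[[0,0,-4],0,255],[[0,0,-4],0,255]]';  python3 look.py a3 20 46 -9
```

```text
time_s: 5.2
eef_pos: [0.4924, -0.1373, 0.0353]
orientation: [[-0.549, -0.003, -0.836], [0.836, -0.001, -0.549], [0.001, -1.0, 0.003]]
ft_force: [-5.5, -3.6, 3.9]
grip_width: -0.0
time_s: 5.7
eef_pos: [0.509, -0.1263, 0.0353]
orientation: [[-0.549, -0.003, -0.836], [0.836, -0.001, -0.549], [0.001, -1.0, 0.003]]
ft_force: [-5.7, -3.9, 4.8]
grip_width: -0.001
tcp in jig mm [-52.4  -0.3  35.3] t 5.8 F jig [-4.2  0.4  4.2]
```

View pics/a3.png

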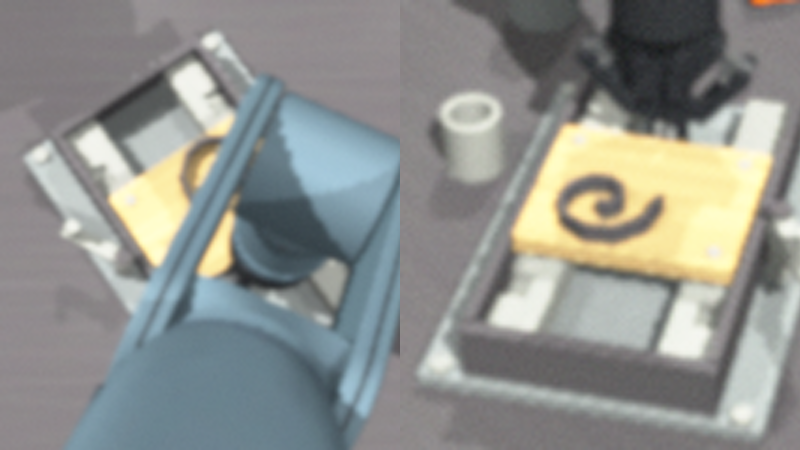

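```bash
python3 -m handwheel '[[[0,0,-4],0,255],[[0,0,-4],0,255],[[0,0,-4],0,255],[[0,0,-4],0,255],[[0,0,-4],0,255]]'; python3 -m handwheel '[[[0,0,-2],0,255],[[0,0,-2],0,255]]'; python3 -m handwheel '[[[0,0,-2],0,255]]'; python3 look.py a4 20 46 -9
```

```text
time_s: 6.3
eef_pos: [0.5259, -0.1153, 0.0353]
orientation: [[-0.548, -0.002, -0.836], [0.836, -0.0, -0.548], [0.001, -1.0, 0.002]]
ft_force: [-5.6, -4.4, 4.6]
grip_width: -0.0
time_s: 6.5
eef_pos: [0.5292, -0.1131, 0.0352]
orientation: [[-0.549, -0.002, -0.836], [0.836, -0.001, -0.549], [0.001, -1.0, 0.002]]
ft_force: [-6.1, -4.0, 4.2]
grip_width: 0.001
time_s: 6.6
eef_pos: [0.5308, -0.112, 0.0353]
orientation: [[-0.549, -0.002, -0.836], [0.836, -0.0, -0.549], [0.001, -1.0, 0.002]]
ft_force: [-5.4, -4.7, 4.9]
grip_width: -0.005
tcp in jig mm [-26.7  -0.3  35.2] t 6.7 F jig [-5.4  0.2  3.7]
```

View pics/a4.png

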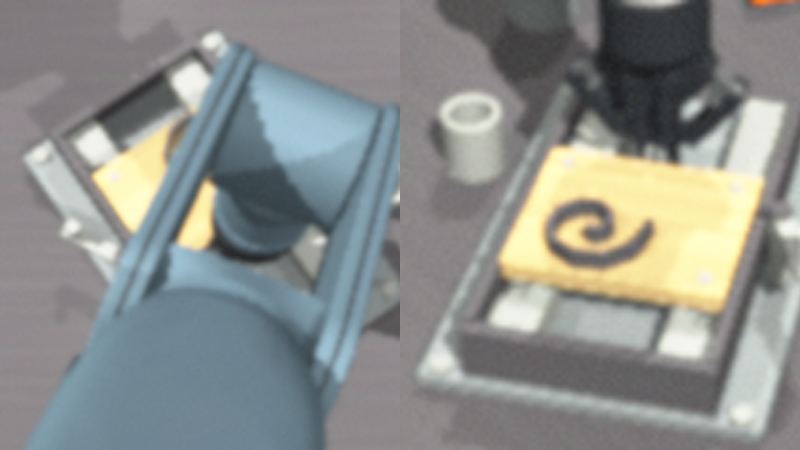

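```bash
for i in 1 2; do python3 -m handwheel '[[[0,0,-1.5],0,255]]' | egrep 'eef|ft'; done
```

```text
eef_pos: [0.532, -0.1113, 0.0353]
ft_force: [-5.8, -3.9, 3.9]
eef_pos: [0.5333, -0.1104, 0.0352]
ft_force: [-5.6, -3.8, 4.1]
```

```bash
for i in 1 2; do python3 -m handwheel '[[[0,0,-1.5],0,255]]' | egrep 'eef|ft'; done
```

```text
eef_pos: [0.5346, -0.1096, 0.0352]
ft_force: [-5.8, -3.5, 4.6]
eef_pos: [0.5358, -0.1087, 0.0352]
ft_force: [-4.6, -3.5, 3.4]
```

```bash
for i in 1 2; do python3 -m handwheel '[[[0,0,-1],0,255]]' | egrep 'eef|ft'; done
```

```text
eef_pos: [0.5369, -0.108, 0.035]
ft_force: [-0.9, -0.7, -0.4]
eef_pos: [0.5381, -0.1073, 0.035]
ft_force: [-4.8, -3.3, 2.1]
```

```bash
python3 look.py a5 50 40 -.45
```

```text
tcp in jig mm [-18.3  -0.3  35.1] t 7.4 F jig [-4.3  0.   0.5]
```

View pics/a5.png

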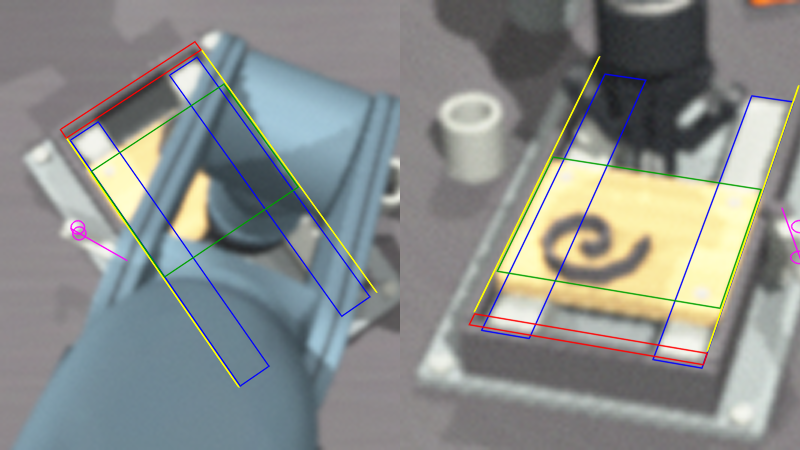

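```bash
for i in 1 2; do python3 -m handwheel '[[[0,0,-1],0,255]]' | egrep 'eef|ft'; done
```

```text
eef_pos: [0.5388, -0.1068, 0.0351]
ft_force: [-4.5, -2.5, 0.8]
eef_pos: [0.5398, -0.1061, 0.0351]
ft_force: [-4.9, -2.2, 0.5]
```

```bash
for i in 1 2; do python3 -m handwheel '[[[0,0,-0.7],0,255]]' | egrep 'eef|ft'; done
```

```text
eef_pos: [0.5407, -0.1056, 0.0351]
ft_force: [-3.6, -2.1, -0.8]
eef_pos: [0.5412, -0.1053, 0.0351]
ft_force: [-5.5, -3.5, 0.3]
```

```bash
for i in 1 2; do python3 -m handwheel '[[[0,0,-0.7],0,255]]' | egrep 'eef|ft'; done;  python3 look.py a6 50 40 -9; python3 - <<'E'
import cv2,numpy as np
o=[cv2.resize(cv2.imread(f"pics/{t}_scene.png")[190:270,225:330],None,fx=3.8,fy=5,interpolation=cv2.INTER_CUBIC) for t in("a4","a6")]
cv2.imwrite("pics/cmp.png",np.hstack(o))
E
```

```text
eef_pos: [0.5412, -0.1053, 0.0351]
ft_force: [-7.3, -6.4, 1.5]
eef_pos: [0.5412, -0.1053, 0.0351]
ft_force: [-9.6, -7.5, 3.7]
tcp in jig mm [-14.6  -0.3  35.1] t 8.1 F jig [-10.6  -1.2   2.7]
```

View pics/cmp.png

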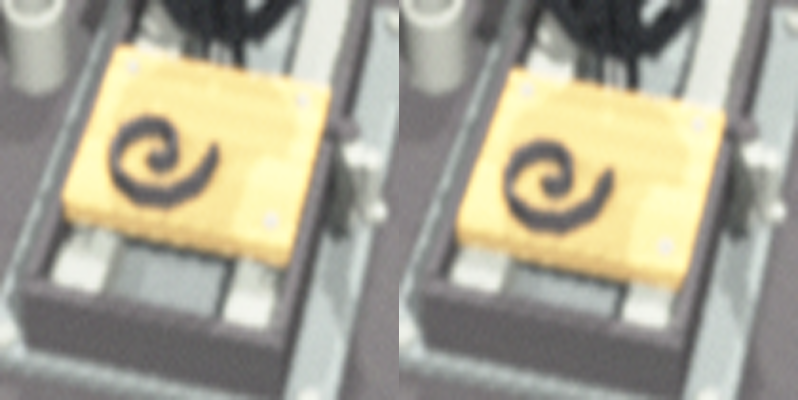

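```bash
python3 -m handwheel '[[[0,0,4],0,255],[[0,0,10],0,255],[[0,-20,6],0,255],[[0,-45,0],0,255],[[0,-45,0],0,255]]'; python3 -m handwheel '[[[0,-30,20],0,255],[[45,0,10],0,255],[[45,0,10],0,255],[[45,0,0],0,255],[[0,0,0],0,255]]'; python3 look.py a7 52.5 40 -.45
```

```text
time_s: 8.6
eef_pos: [0.5252, -0.1153, 0.1459]
orientation: [[-0.548, -0.001, -0.837], [0.837, 0.001, -0.548], [0.002, -1.0, 0.0]]
ft_force: [0.7, -0.8, -0.0]
grip_width: -0.0
time_s: 9.1
eef_pos: [0.4147, -0.0208, 0.1752]
orientation: [[-0.55, -0.001, -0.835], [0.835, 0.002, -0.55], [0.003, -1.0, -0.0]]
ft_force: [1.4, -0.5, -0.4]
grip_width: -0.003
tcp in jig mm [-72.8 134.6 175.9] t 9.2 F jig [-0.7 -0.7 -0.1]
```

View pics/a7.png

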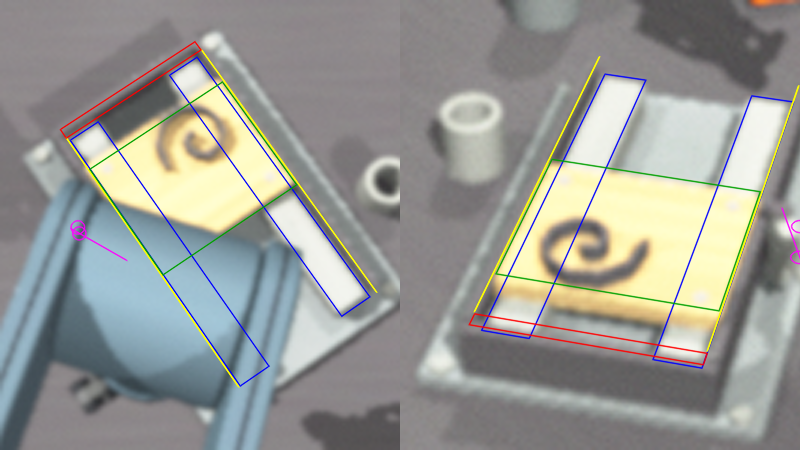

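```bash
python3 -m handwheel '[[[8,0,-46],0,255],[[8,0,-46],0,255],[[4,0,-46],0,255],[[0,0,0],0,255]]'; python3 -m handwheel '[[[0,40,0],0,255],[[0,40,0],0,255],[[0,19,0],0,255],[[0,0,0],0,255]]'; python3 look.py a8 52.5 40 -9
```

```text
time_s: 9.6
eef_pos: [0.5283, 0.0696, 0.1749]
orientation: [[-0.55, 0.004, -0.835], [0.835, 0.001, -0.55], [-0.001, -1.0, -0.004]]
ft_force: [-0.7, -0.0, -0.3]
grip_width: -0.002
time_s: 10.0
eef_pos: [0.5211, 0.0668, 0.0731]
orientation: [[-0.547, -0.006, -0.837], [0.837, 0.0, -0.547], [0.004, -1.0, 0.005]]
ft_force: [-1.0, -0.9, 0.6]
grip_width: -0.004
tcp in jig mm [ 64.9 153.3  76.5] t 10.1 F jig [ 0.   0.4 -0.1]
```

View pics/a8.png

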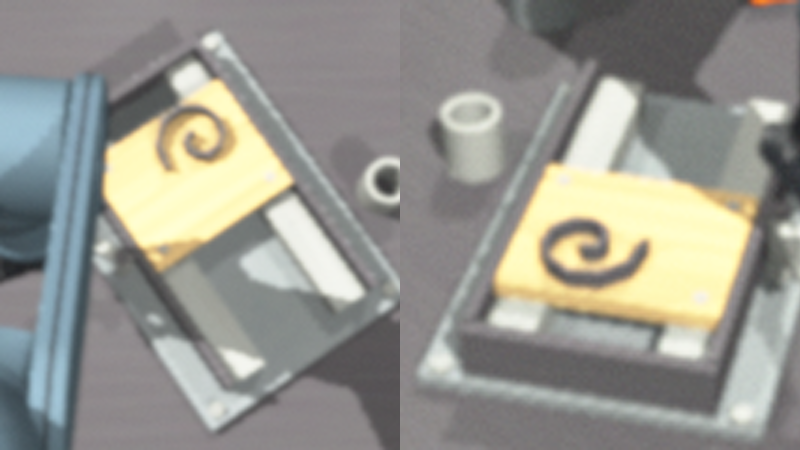

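```bash
cat > z.py <<'E'
import cv2,sys
a=cv2.imread(f"pics/{sys.argv[1]}_scene.png")[180:250,290:370];cv2.imwrite(f"pics/{sys.argv[1]}_z.png",cv2.resize(a,None,fx=7.5,fy=7.5,interpolation=cv2.INTER_CUBIC))
E
python3 z.py a8
```

```text
(no output)
```

View pics/a8_z.png

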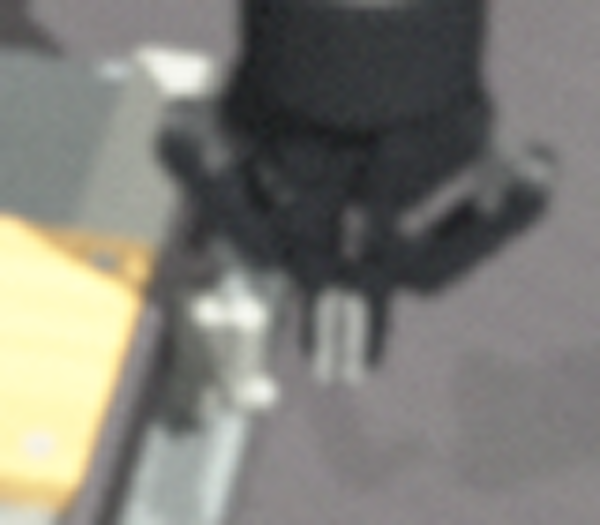

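```bash
for i in 1 2 3; do python3 -m handwheel '[[[-4,0,0],0,255],[[-4,0,0],0,255]]' | egrep 'eef|ft';done;  python3 look.py a9 52.5 40 -9; python3 z.py a9
```

```text
eef_pos: [0.5289, 0.0605, 0.0779]
ft_force: [0.2, -0.4, 0.4]
eef_pos: [0.5325, 0.0545, 0.0772]
ft_force: [0.5, 3.7, 0.6]
eef_pos: [0.5363, 0.0476, 0.0765]
ft_force: [0.5, 1.8, -0.0]
tcp in jig mm [ 64.7 129.9  76.3] t 10.8 F jig [ 1.2 -0.2 -0.9]
```

View pics/a9_z.png

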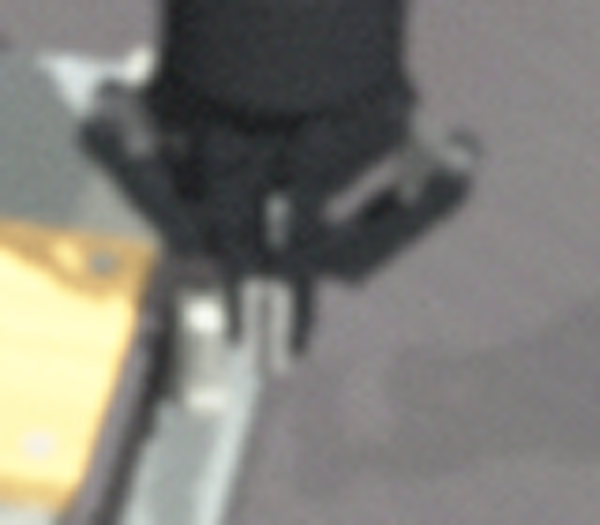

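```bash
for i in 1 2; do python3 -m handwheel '[[[-4,0,0],0,255],[[-4,0,0],0,255],[[-4,0,0],0,255],[[-4,0,0],0,255],[[-4,0,0],0,255]]' | egrep 'eef|ft';done;  python3 look.py b1 52.5 40 -9; python3 z.py b1
```

```text
eef_pos: [0.5471, 0.0306, 0.0762]
ft_force: [-0.4, 1.4, -0.4]
eef_pos: [0.5577, 0.014, 0.0762]
ft_force: [-2.4, -0.0, 0.1]
tcp in jig mm [64.8 89.9 76.3] t 11.9 F jig [-0.2  0.9 -0.7]
```

View pics/b1_z.png

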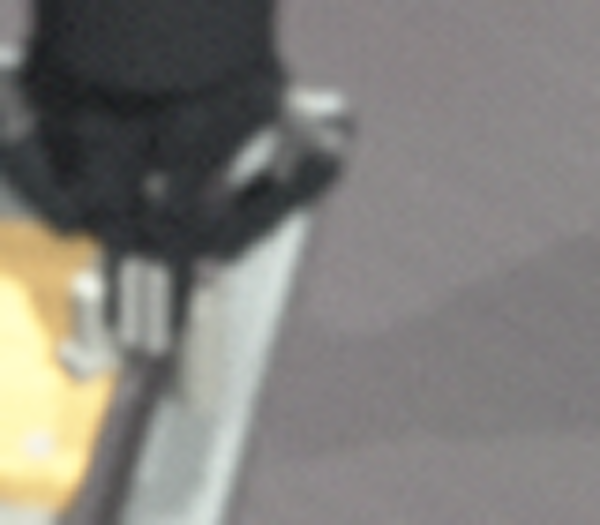

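```bash
python3 -m handwheel '[[[-4,0,0],0,255],[[-3,0,0],0,255],[[8,0,0],0,255],[[6,0,-15],0,255],[[0,0,-20],0,255]]' ; python3 -m handwheel '[[[-20,0,0],0,255],[[-21,0,0],0,255],[[0,0,0],0,255]]'; python3 look.py b2 52.5 40 -9; python3 z.py b2
```

```text
time_s: 12.4
eef_pos: [0.584, 0.0405, 0.0768]
orientation: [[-0.548, 0.001, -0.837], [0.837, 0.0, -0.548], [-0.001, -1.0, -0.001]]
ft_force: [1.5, 0.3, 0.4]
grip_width: -0.004
time_s: 12.7
eef_pos: [0.6085, 0.0022, 0.0766]
orientation: [[-0.547, 0.003, -0.837], [0.837, -0.001, -0.547], [-0.003, -1.0, -0.002]]
ft_force: [-0.1, 0.5, 0.2]
grip_width: -0.002
tcp in jig mm [99.5 55.5 76.1] t 12.8 F jig [-0.8  0.4 -0.1]
```

View pics/b2.png

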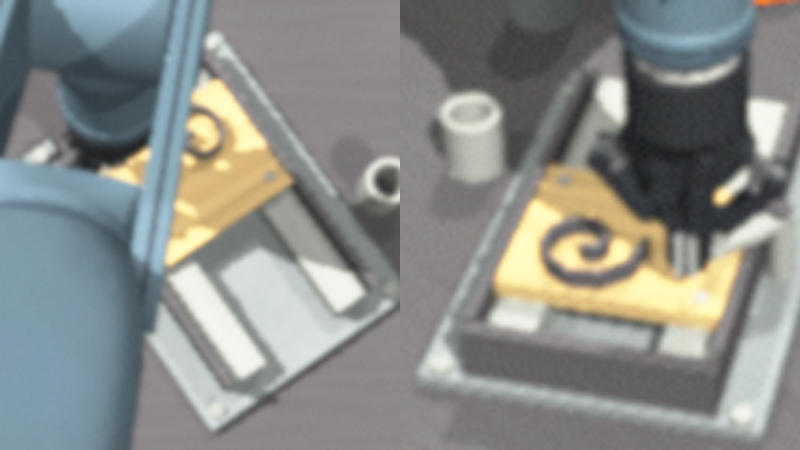

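View pics/b2_z.png

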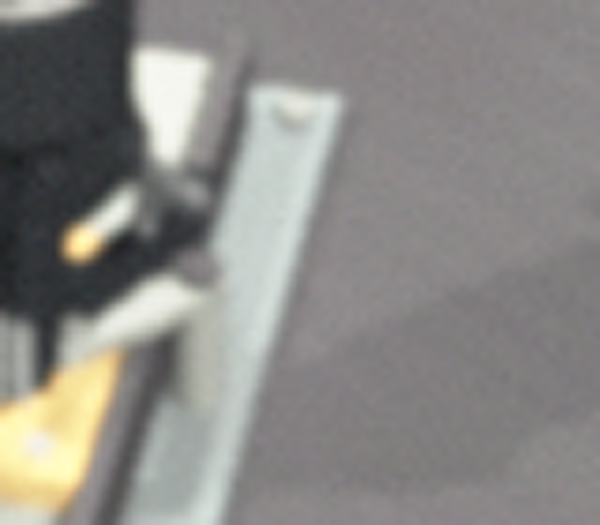

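```bash
for i in 1 2 3; do python3 -m handwheel '[[[0,0,4],0,255],[[0,0,4],0,255],[[0,0,4],0,255],[[0,0,4],0,255]]' | egrep 'eef|ft';done;  python3 look.py b3 52.5 40 -9
```

```text
eef_pos: [0.5919, -0.0038, 0.0764]
ft_force: [-0.0, 0.0, 0.3]
eef_pos: [0.584, -0.0138, 0.0774]
ft_force: [7.4, -0.8, -1.7]
eef_pos: [0.5654, -0.0214, 0.0764]
ft_force: [1.8, 0.2, 0.4]
tcp in jig mm [50.8 57.2 76.1] t 14.1 F jig [0.7 0.1 0.2]
```

View pics/b3.png

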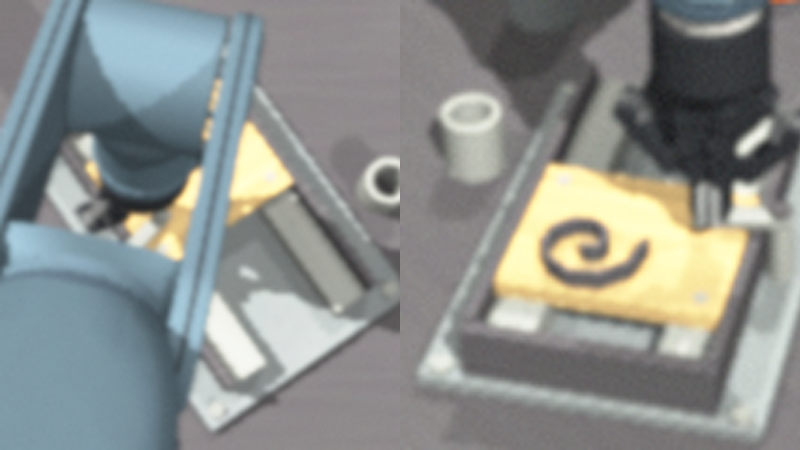

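```bash
python3 z.py b3; python3 - <<'E'
import cv2
a=cv2.imread("pics/b3_top.png")[165:215,280:360];cv2.imwrite("pics/b3_t.png",cv2.resize(a,None,fx=9,fy=9,interpolation=cv2.INTER_CUBIC))
E
```

```text
(no output)
```

View pics/b3_z.png

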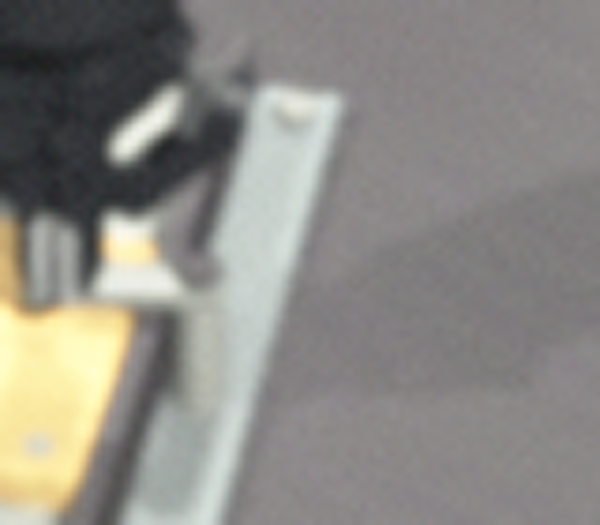

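View pics/b3_t.png

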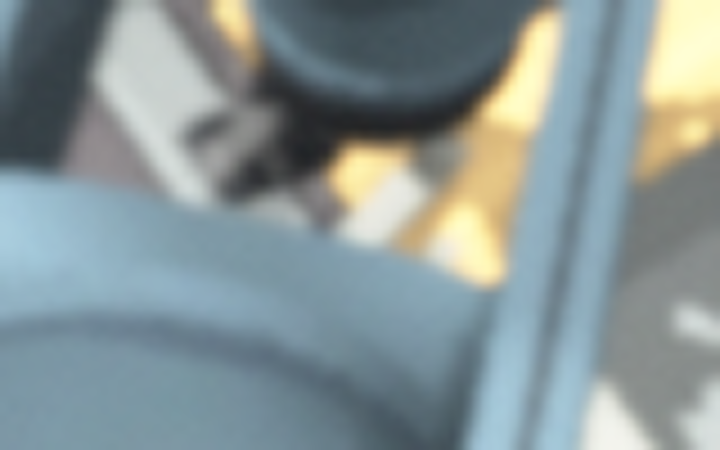

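```bash
for i in 1 2 3; do python3 -m handwheel '[[[0,0,2],0,255],[[0,0,2],0,255]]' | egrep 'eef|ft';done
```

```text
eef_pos: [0.5622, -0.0234, 0.0761]
ft_force: [1.7, 0.3, 0.8]
eef_pos: [0.5589, -0.0257, 0.0763]
ft_force: [0.4, -0.4, 0.6]
eef_pos: [0.5557, -0.0279, 0.0763]
ft_force: [4.3, 3.4, -0.6]
```

```bash
python3 -m handwheel '[[[0,0,1.5],0,255]]' | egrep 'eef|ft'; python3 -m handwheel '[[[0,0,1.5],0,255]]' | egrep 'eef|ft'; python3 look.py b4 52.5 40 -9
```

```text
eef_pos: [0.5556, -0.028, 0.0765]
ft_force: [8.0, 5.0, -4.0]
eef_pos: [0.5555, -0.0282, 0.0766]
ft_force: [10.8, 10.5, -5.4]
tcp in jig mm [39.6 56.5 76.6] t 15.0 F jig [12.   0.8 -3.8]
```

```bash
python3 -m handwheel '[[[0,0,-6],0,255],[[0,0,-10],0,255],[[0,-40,0],0,255],[[0,-45,0],0,255],[[0,0,0],0,255]]';  python3 -m handwheel '[[[45,0,15],0,255],[[45,0,15],0,255],[[45,0,15],0,255],[[45,0,15],0,255],[[45,0,0],0,255]]'; python3 look.py b5 52.5 40 -9;python3 -m handwheel '[[[40,0,15],0,255],[[40,0,15],0,255],[[0,0,0],0,255]]' ;  python3 look.py b6 52.5 40 1.57
```

```text
time_s: 15.5
eef_pos: [0.5706, -0.0214, 0.1676]
orientation: [[-0.549, 0.011, -0.836], [0.836, -0.003, -0.549], [-0.008, -1.0, -0.007]]
ft_force: [0.8, -0.5, 0.9]
grip_width: 0.0
time_s: 16.0
eef_pos: [0.3901, 0.1349, 0.1607]
orientation: [[-0.547, -0.002, -0.837], [0.837, -0.001, -0.547], [0.001, -1.0, 0.002]]
ft_force: [0.5, 0.9, -0.2]
grip_width: 0.001
tcp in jig mm [ -9.3 286.5 160.8] t 16.1 F jig [ 0.8 -1.2 -0.7]
time_s: 16.4
eef_pos: [0.3201, 0.1863, 0.1606]
orientation: [[-0.551, -0.004, -0.834], [0.834, -0.0, -0.551], [0.002, -1.0, 0.003]]
ft_force: [-0.5, 0.4, -0.5]
grip_width: -0.002
tcp in jig mm [-37.3 361.4 161.4] t 16.5 F jig [ 0.6 -1.  -0.9]
```

View pics/b5.png

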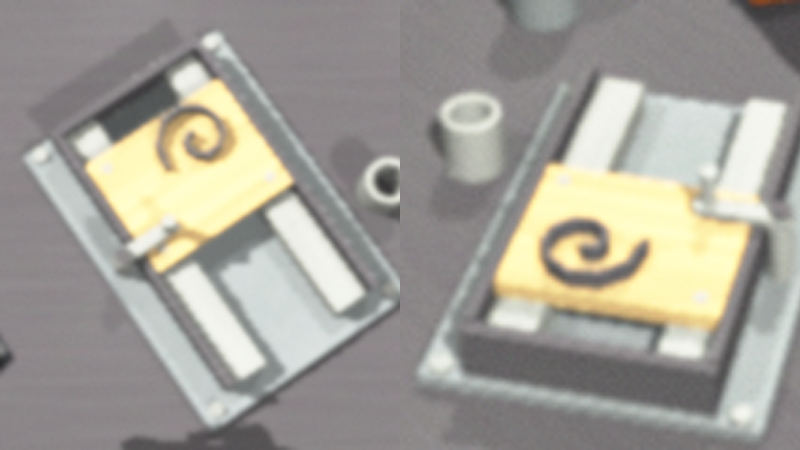

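View pics/b6.png

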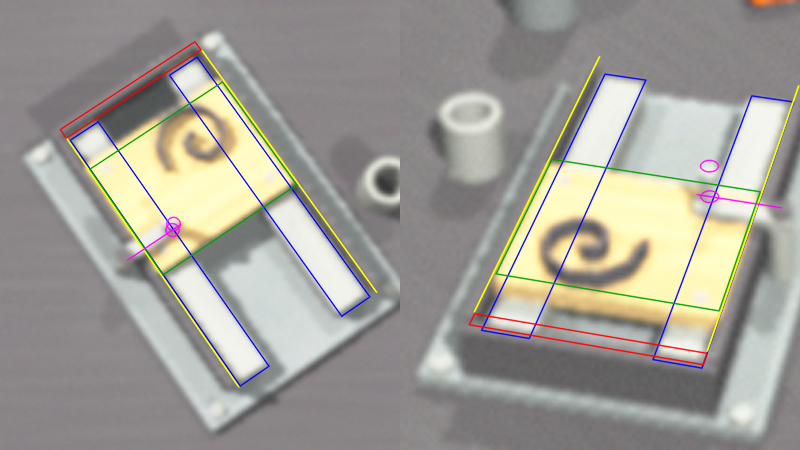

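The pictures show the keeper bar straight across the seated board. In the top half the pin is at about (172,225), and in the scene half at about (708,172), both close to the 1.57 rad overlay. The tube and tin haven't moved and the arm is well clear, so I'm handing in.

```bash
python3 -c "
from rig import manip
import cv2,numpy as np
a=cv2.imread('pics/top0.png').astype(int);b=manip.snapshot('top')['frame'][:,:,::-1].astype(int)
for n,(x0,y0,x1,y1) in dict(hammer=(170,172,212,275),tin=(438,212,468,242),tube=(394,160,416,182)).items(): print(n,np.abs(a-b)[y0:y1,x0:x1].mean().round(1))
print(manip.hand_in())"
```

```text
hammer 20.6
tin 2.8
tube 4.5
the job is handed in; nothing more can be done
None
```

```bash
python3 -c "
import cv2,numpy as np
cv2.imwrite('pics/hm.png',np.hstack([cv2.imread(f'pics/{t}')[150:300,150:280] for t in('top0.png','b6_top.png')]).repeat(3,0).repeat(3,1))"
```

```text
(no output)
```

View pics/hm.png

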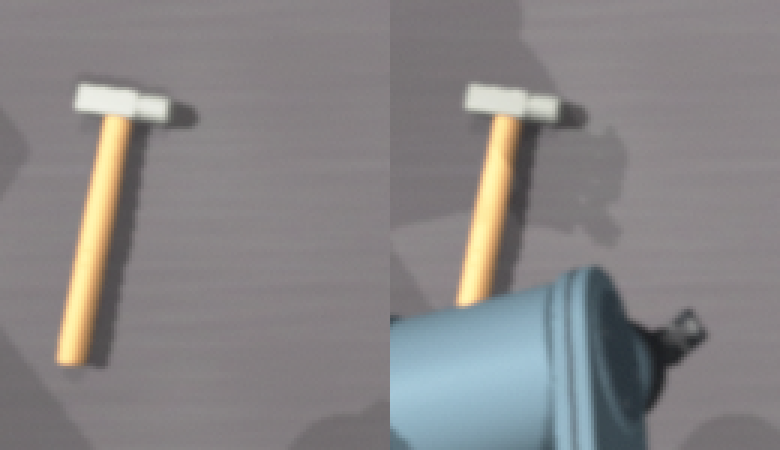

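The board is in its notches and the keeper bar is locked across it. I handed the job in at about 16.5 s with the arm clear of everything; no verdict is reported, so this rests on my own checks.

- **Board:** I pushed it about 80 mm with the shut fingertips, at about 7 N. The force then fell away as it dropped, and it slid another 5 mm within the notch play. It stopped dead against the notch walls at about 12 N. In the last top picture it lies close to the outline drawn for x ≈ 52 mm, inside the 45–55 mm window.
- **Keeper:** I pushed it by its pin, first inwards and then along the jig's −x, until it met its stop at about 12 N. The last pictures show it straight across the board, matching the 1.57 rad overlay.
- **Bystanders:** The tube and tin are unchanged in the pictures. The image difference flagged the hammer, but in a picture taken just before hand-in its head and visible handle are unmoved. The arm and its shadow cover the handle's end in that view, which explains the flag.

**Less certain:**
- My jig fit was off by up to about 2 pixels (several mm) in the scene view, and a few mm at the pin.
- The board's height and level come from the force drop and the notch stop, not from a direct measurement.
- The force briefly reached about 7 N while I was turning the keeper, but it then moved freely to its stop.

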